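# Find the wobbly grooming brush and put it away in the counter drawer

## Robot

A 6-joint arm with a two-finger parallel gripper is mounted at the origin on the work surface. World frame = base frame: x ahead of the robot, y to its left, z up, the work surface at z = 0. Lengths are in m, angles in degrees, forces in N, time in s.
With the tool pointing down it reaches from about 0.3 to 0.75 m from the base axis. Payload 8.5 kg.
Tool frame: the origin (TCP) lies at the very end of the fingers, on their centre line; the grasp point (between the pads) lies 19 mm behind it; x points along the fingers, y is the direction in which the jaws open and shut, and the axes are right-handed (so a half turn about x gives the same grasp; the last joint's range is limited). The gripper opens to 85 mm and grips with 20 to 120 N. Pads are 22 mm wide; open, the fingers measure 114 mm over their backs; the gripper's body (76 mm by 85 mm) begins 54 mm behind the grasp point. The pads swing forward as they close: fully open they stand 13 mm farther back than shut.
Start: joints at [60.659, 21.807, 74.336, -0, 83.858, -12.336], TCP at [0.161, 0.526, 0.231] pointing down, gripper open.
Joint ranges: [-178.18, 178.18], [-50.72, 133.34], [12.68, 142.11], [-81.47, 261.47], [9.98, 163.14], [-165.26, 165.26]. Speed limits (degrees/s): [136.94, 136.94, 180, 180, 180, 180].

## Interface

Orientations are given as a 3x3 rotation matrix whose columns are the frame's x, y, z axes.
In Python, from rig import sensors, cams, env gives the robot as it stands.
- The arm moves only by the shell command python3 -m crank 'ROWS' [FORCE]. ROWS is a JSON object of lists of equal length, an entry for each row: "hand": the closure in counts, from 0 (fully open) to 255 (shut); "translation": the shift along the tool's x, y, z in m, a list of three; "dr": the turn, a rotation vector about the tool's x, y, z in rad, a list of three. A call has 1 to 5 rows; each row is the pose to reach, as a shift and turn from the pose commanded when the call began, along the tool's axes at that moment; what a row does not reach only later rows make up. A row lasts 1/10 s, in which the tool goes at most 50 mm and 8.59 degrees, less where a joint would pass 70% of its speed; a pose out of reach is approached as far as the arm can. A call with a gripper value outside its range is refused whole. The fingers move at their own pace and stop on an object; FORCE is the grip in N (left out, the last holds). Time passes only in rows, so rows that repeat a pose let the fingers close. It gives the time, the measured TCP pose, the force and the opening at its end, in the units of the state.
- sensors.observe(): the state, without advancing time (a new reading comes with each control period).
- cams.get_image(name): name is "side" or "top"; returns (picture, depth): 400x640x3 uint8, blue, green, red; 400x640 float32, m along the optical axis (not along the pixel's ray), 0 where there is no reading.
- cams.calibration(name): a dict with "vertical_fov" (degrees; the focal length in pixels is half the picture's height over the tangent of half this angle, whatever the lens; pixels are square), "cx", "cy" (the principal point, pixels), "extrinsics" (4x4, takes a point from camera to world coordinates). Camera axes: x right, y down, z forward; pixel columns grow to the right and rows downward; lengths in m; the calibration is good to about 2 mm. A picture is of the moment at which its call begins. calibration takes no time and is no camera call.
- env.close_job(): hands the job in, once; it reports no verdict.
The state is a dict: "time_s": time; "q": joint angles; "qvel": joint speeds; "joint_efforts": joint torques, N m; "position": TCP position; "tool_rot": TCP orientation; "ft_force": force on the tool from outside, world axes, zero at the start; "wrist_torque": the same for the moment, N m; "grip_width": finger opening in m.
Only numpy, scipy, OpenCV 4.12 (cv2) and the standard library are available. Lean on these libraries where they do the work, as an engineer would, in place of code of your own. Each camera call takes 0.05 s, during which the arm holds its last target. There are 200 camera calls.

## Task

Check the handles of the three grooming brushes in the rack, bay by bay from left to right: rock each knob firmly to the left and then to the right to feel its play. Then press the release so that the drawer tray pops out, take the one brush whose handle wobbles, set it down gently, standing on its bristles, in the tray and let go, and push the tray home until it clicks shut. Leave the two sound brushes in their bays and everything else where it is.

Things in the scene. Friction and masses are not known exactly. Their poses are not given: they have to be found in the camera images.
- knob_a (a point): Palm brush A, one of three alike in the rack's bays (which bay varies). Point: middle of its wooden knob, 55 mm above the underside; z up the handle. Knob: upright round barrel, 26 mm wide at this point, 18 mm at its ends 40 and 74 mm above the underside, on an 18 mm neck. Below: black bristle block 56 x 48 x 14 mm, on it a wooden back 60 (x) x 62 (y) x 10 mm. About 0.2 kg.
- handle_a (a joint): Sideways lean of brush A's handle, rad, plus = knob to the left; pivot 41 mm below the knob's middle. Sound handle: tight, flexes about 1 mm per 3.5 N at the knob, springs back. Worn: swings with under 1 N to stops at 0.17 rad (7 mm at the knob) each way, may stay leaning. Any brush also shifts 2 to 3 mm in its bay. Exactly one of the three is worn, which cannot be seen.
- knob_b (a point): Palm brush B, one of three alike in the rack's bays (which bay varies). Point: middle of its wooden knob, 55 mm above the underside; z up the handle. Knob: upright round barrel, 26 mm wide at this point, 18 mm at its ends 40 and 74 mm above the underside, on an 18 mm neck. Below: black bristle block 56 x 48 x 14 mm, on it a wooden back 60 (x) x 62 (y) x 10 mm. About 0.2 kg.
- handle_b (a joint): Sideways lean of brush B's handle, rad, plus = knob to the left; pivot 41 mm below the knob's middle. Sound handle: tight, flexes about 1 mm per 3.5 N at the knob, springs back. Worn: swings with under 1 N to stops at 0.17 rad (7 mm at the knob) each way, may stay leaning. Any brush also shifts 2 to 3 mm in its bay. Exactly one of the three is worn, which cannot be seen.
- knob_c (a point): Palm brush C, one of three alike in the rack's bays (which bay varies). Point: middle of its wooden knob, 55 mm above the underside; z up the handle. Knob: upright round barrel, 26 mm wide at this point, 18 mm at its ends 40 and 74 mm above the underside, on an 18 mm neck. Below: black bristle block 56 x 48 x 14 mm, on it a wooden back 60 (x) x 62 (y) x 10 mm. About 0.2 kg.
- handle_c (a joint): Sideways lean of brush C's handle, rad, plus = knob to the left; pivot 41 mm below the knob's middle. Sound handle: tight, flexes about 1 mm per 3.5 N at the knob, springs back. Worn: swings with under 1 N to stops at 0.17 rad (7 mm at the knob) each way, may stay leaning. Any brush also shifts 2 to 3 mm in its bay. Exactly one of the three is worn, which cannot be seen.
- rack: White rack, fixed, 105 (x) x 324 (y) mm; origin: underside, mid-width; x away from its open front (robot side), y left. Three bays along y, 100 mm apart. Walls and lips (tops 39 mm above the counter) hold down the brushes' backs: slide a brush level out of the front (-x) by 45 mm or more, then lift. Two thin posts at x = 50, y = +-152 mm carry the glass shelf.
- bay_left (a point): Floor of the left-hand (+y) bay of the rack, 8 mm above the counter; a brush stands centred on it in y, and 0 to 8 mm nearer the open front in x. Left and right as seen from the robot.
- bay_mid (a point): Floor of the middle bay of the rack, 8 mm above the counter; a brush stands centred on it in y, and 0 to 8 mm nearer the open front in x. Left and right as seen from the robot.
- bay_right (a point): Floor of the right-hand (-y) bay of the rack, 8 mm above the counter; a brush stands centred on it in y, and 0 to 8 mm nearer the open front in x. Left and right as seen from the robot.
- shelf_edge (a point): Middle of the lower front edge of the rack's glass shelf, 178 mm above the counter. The shelf reaches 98 mm back (x), is 336 mm wide, 8 mm thick, with stock on it. The knobs lie 8 to 16 mm behind this edge and 115 mm below it: the gripper must come in slanting from the robot's side, 30 to 40 degrees from vertical.
- cabinet: Dark counter drawer unit, fixed, 260 x 260 mm, 118 mm high; origin at the centre of its underside, x from its front (facing the robot, at x = -130 mm) to its back, y left. Its tray is latched shut at the start, and empty.
- release_top (a point): Centre of the top of the round grey release button on the unit's top, 28 mm wide, 14 mm proud (132 mm above the counter). Pressing it down 6 to 8 mm (2 N at first, 6 N at the bottom) frees the tray, which a spring pushes out towards the robot in about a second.
- tray (a joint): How far the tray stands out, m: 0 latched shut, 0.13 fully out (unit's -x). A spring of 5 N (shut) to 2.4 N (out) pushes it out. Pushing it home takes about 10 N near the end; it must go to about -0.003 (stop at -0.006), clicks, and rests at 0; if it did not click it comes out again.
- tray_spot (a point): Point on the tray's floor, moving with it: centre of the part uncovered when the tray is fully out; axes as the unit's. The floor is 18 mm above the counter; uncovered room 122 mm (x) by 218 mm (y). Clear height inside the unit above the tray floor is 90 mm, so a standing brush goes in.
- tray_front (a point): Middle of the upper edge of the tray's front face, 80 mm above the counter, moving with the tray. The front is a plain panel 240 mm wide, 14 to 80 mm above the counter, without handle; push it near its middle.
- tin: Bystander, to be left alone: low round tin, 60 mm wide, 55 mm high, standing on the counter in front, between rack and drawer unit. Origin at the centre of its underside.
- jar: Bystander, to be left alone: round jar, 56 mm wide, 75 mm high, on the counter behind. Origin at the centre of its underside.
- spray: Bystander, to be left alone: bottle, 52 mm wide, 150 mm high, behind the rack. Origin at the centre of its underside.
- penpot: Bystander, to be left alone: grey pot, 76 mm wide, 90 mm high, left of the drawer unit. Origin at the centre of its underside.
- carton: Bystander, to be left alone: carton 50 x 90 x 50 mm on top of the drawer unit, towards its right side. Origin at the centre of its underside.
- carton2: Bystander, to be left alone: carton 45 x 70 x 55 mm on the glass shelf of the rack. Origin at the centre of its underside.
- pilljar: Bystander, to be left alone: small jar, 40 mm wide, 50 mm high, on the glass shelf of the rack. Origin at the centre of its underside.
Not all that is in view belongs to the job. What is shaped like the part that bears knob_c but green or orange is not meant.

How it is judged (in metres and radians):
On the way, in this order (a step that is already met when the one before it is completed fails the run):
1. the handle in the left bay is rocked to the left: a loose one leans by more than 0.08 rad, a tight one gives by 0.012 rad (about 2 N sideways at the knob) (((horizontal distance between knob_a and bay_left below 0.035 m and value of joint handle_a above 0.012 rad) or (horizontal distance between knob_b and bay_left below 0.035 m and value of joint handle_b above 0.012 rad) or (horizontal distance between knob_c and bay_left below 0.035 m and value of joint handle_c above 0.08 rad))).
2. the handle in the left bay is rocked to the right: a loose one leans by more than 0.08 rad, a tight one gives by 0.012 rad (about 2 N sideways at the knob) (((horizontal distance between knob_a and bay_left below 0.035 m and value of joint handle_a below -0.012 rad) or (horizontal distance between knob_b and bay_left below 0.035 m and value of joint handle_b below -0.012 rad) or (horizontal distance between knob_c and bay_left below 0.035 m and value of joint handle_c below -0.08 rad))).
3. the handle in the mid bay is rocked to the left: a loose one leans by more than 0.08 rad, a tight one gives by 0.012 rad (about 2 N sideways at the knob) (((horizontal distance between knob_a and bay_mid below 0.035 m and value of joint handle_a above 0.012 rad) or (horizontal distance between knob_b and bay_mid below 0.035 m and value of joint handle_b above 0.012 rad) or (horizontal distance between knob_c and bay_mid below 0.035 m and value of joint handle_c above 0.08 rad))).
4. the handle in the mid bay is rocked to the right: a loose one leans by more than 0.08 rad, a tight one gives by 0.012 rad (about 2 N sideways at the knob) (((horizontal distance between knob_a and bay_mid below 0.035 m and value of joint handle_a below -0.012 rad) or (horizontal distance between knob_b and bay_mid below 0.035 m and value of joint handle_b below -0.012 rad) or (horizontal distance between knob_c and bay_mid below 0.035 m and value of joint handle_c below -0.08 rad))).
5. the handle in the right bay is rocked to the left: a loose one leans by more than 0.08 rad, a tight one gives by 0.012 rad (about 2 N sideways at the knob) (((horizontal distance between knob_a and bay_right below 0.035 m and value of joint handle_a above 0.012 rad) or (horizontal distance between knob_b and bay_right below 0.035 m and value of joint handle_b above 0.012 rad) or (horizontal distance between knob_c and bay_right below 0.035 m and value of joint handle_c above 0.08 rad))).
6. the handle in the right bay is rocked to the right: a loose one leans by more than 0.08 rad, a tight one gives by 0.012 rad (about 2 N sideways at the knob) (((horizontal distance between knob_a and bay_right below 0.035 m and value of joint handle_a below -0.012 rad) or (horizontal distance between knob_b and bay_right below 0.035 m and value of joint handle_b below -0.012 rad) or (horizontal distance between knob_c and bay_right below 0.035 m and value of joint handle_c below -0.08 rad))).
7. the release is pressed and the tray has popped out by more than 110 mm (value of joint tray above 0.11 m), for 0.1 s.
8. the loose brush is set down upright on the floor of the open tray while still held (x of knob_c in the frame of tray_spot between -0.04 and 0.15 m and y of knob_c in the frame of tray_spot between -0.085 and 0.085 m and z of knob_c in the frame of tray_spot between 0.045 and 0.066 m and angle between knob_c's own z axis and vertical below 0.3 rad and value of joint tray above 0.09 m and contact force between the fingers and brush_c above 0.5 N), for 0.05 s.
9. the brush is let go, standing in the open tray (x of knob_c in the frame of tray_spot between -0.04 and 0.15 m and y of knob_c in the frame of tray_spot between -0.085 and 0.085 m and z of knob_c in the frame of tray_spot between 0.045 and 0.066 m and angle between knob_c's own z axis and vertical below 0.3 rad and value of joint tray above 0.09 m and contact force between the fingers and brush_c below 0.05 N), for 0.1 s.
At the end, for the whole second after the job is handed in: The brush with the loose handle stands upright (knob within 0.3 rad of vertical) on the tray floor, released and at rest; the tray is latched shut (within 4 mm of 0); the two sound brushes are still in their bays (within 25 mm of where they began) (x of knob_c in the frame of tray_spot between -0.04 and 0.15 m and y of knob_c in the frame of tray_spot between -0.085 and 0.085 m and z of knob_c in the frame of tray_spot between 0.045 and 0.066 m and angle between knob_c's own z axis and vertical below 0.3 rad and value of joint tray between -0.004 and 0.004 m and linear speed of brush_c below 0.02 m/s and horizontal distance between each of knob_a, knob_b and rack below 0.14 m and distance of each of knob_a, knob_b from where it was at the start of the episode below 0.025 m); the robot touches nothing.
It fails at once if a brush with a tight handle is taken out of its bay (moved by more than 40 mm) (distance of any of knob_a, knob_b from where it was at the start of the episode above 0.04 m).
It fails at once if one of the other things on the counter, shelf or drawer unit is shoved by more than 40 mm or knocked over (distance of any of tin, jar, spray, penpot, carton, carton2, pilljar from where it was at the start of the episode above 0.04 m or angle between any of tin, jar, spray, penpot, carton, carton2, pilljar's own z axis and vertical above 0.6 rad).
It also fails if it takes over 72 s, if anything falls off the work surface, if the arm or the gripper's body presses on something with over 40 N, if the wrist force passes 120 N, or if a joint passes its speed limit or range.

## Working session

There is one attempt and no reset: what is moved stays moved. The work goes in short steps, Python scripts to look and compute and a shell command to move; the robot and the scene stay as the last step left them, time stands still between calls to the robot, and variables do not carry over. Pictures are saved under pics/ and viewed, about 8 in all and at most 12, crops included, and the job is handed in when it is done.

```bash
ls; mkdir -p pics; cat > h.py <<'E'
import numpy as np, cv2
from rig import sensors, cams, env
def snap(n,f=None):
    im,d=cams.get_image(n)
    if f: cv2.imwrite('pics/'+f,im)
    return im,d
def cal(n):
    c=cams.calibration(n); f=200/np.tan(np.radians(c['vertical_fov'])/2)
    return f,c['cx'],c['cy'],np.array(c['extrinsics'])
def ray(n,u,v):
    f,cx,cy,E=cal(n); d=E[:3,:3]@np.array([(u-cx)/f,(v-cy)/f,1.]); return E[:3,3],d
def plane(n,u,v,z):
    o,d=ray(n,u,v); return o+d*(z-o[2])/d[2]
def dep(n,d,u,v):
    o,r=ray(n,u,v); return o+r*d[int(v),int(u)]
def proj(n,p):
    f,cx,cy,E=cal(n); q=E[:3,:3].T@(np.array(p)-E[:3,3]); return np.array([f*q[0]/q[2]+cx,f*q[1]/q[2]+cy])
def cloud(n,d):
    f,cx,cy,E=cal(n); v,u=np.mgrid[0:400,0:640]
    P=np.stack([(u-cx)/f*d,(v-cy)/f*d,d],-1)@E[:3,:3].T+E[:3,3]; P[d==0]=np.nan; return P
E
python3 - <<'E'
from h import *
np.set_printoptions(precision=3,suppress=True)
for n in('side','top'):
    im,d=snap(n,n+'0.png'); np.savez('/tmp/'+n+'0',im=im,d=d); print(n,cal(n))
print(sensors.observe())
E
```

```text
pics
side (np.float64(397.0144173784669), 316.7082825697733, 205.4116177004799, array([[-0.96 , -0.143,  0.241,  0.338],
       [-0.279,  0.559, -0.781,  0.772],
       [-0.023, -0.817, -0.577,  0.673],
       [ 0.   ,  0.   ,  0.   ,  1.   ]]))
top (np.float64(462.9408297194425), 316.89420633413823, 199.96290590647587, array([[-0.054, -0.977,  0.207,  0.336],
       [-0.999,  0.052, -0.016,  0.083],
       [ 0.005, -0.208, -0.978,  1.157],
       [ 0.   ,  0.   ,  0.   ,  1.   ]]))
{'time_s': 0.1, 'q': array([ 60.659,  21.837,  74.379,   0.   ,  83.859, -12.336]), 'qvel': array([ 0.078, -0.031, -0.138, -0.012,  0.08 , -0.007]), 'joint_efforts': array([  0.004, -44.923, -23.166,  -0.   ,   0.004,   0.   ]), 'position': array([0.161, 0.526, 0.231]), 'tool_rot': array([[-0.001,  0.292,  0.956],
       [-0.001,  0.956, -0.292],
       [-1.   , -0.001, -0.   ]]), 'ft_force': array([ 0.338,  0.078, -0.135]), 'wrist_torque': array([-0.056,  0.002, -0.009]), 'grip_width': 0.08543992026428661}
```

View pics/side0.png

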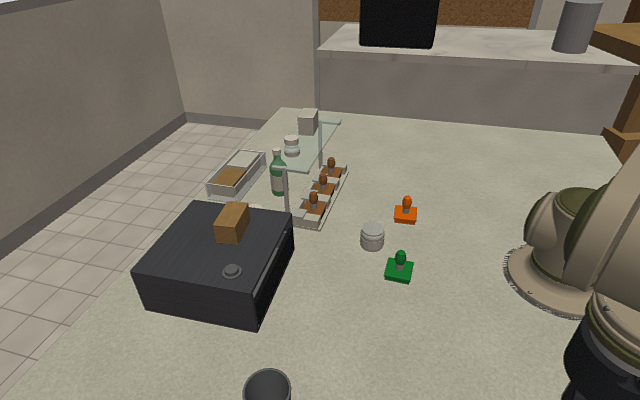

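View pics/top0.png

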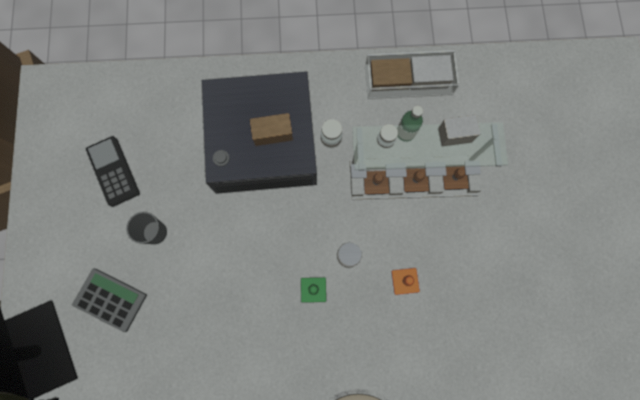

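The top view has three brown brushes in the white rack at (377,180), (417,178) and (457,175), which are the same as side (313,203), (323,183) and (332,165). These could be mistaken for them: green at top (313,290), orange at top (406,281) and the brown tray items at (392,70). I choose the three in the rack and check them in one close crop.

```bash
python3 - <<'E'
from h import *
np.set_printoptions(precision=4,suppress=True)
t=np.load('/tmp/top0.npz');s=np.load('/tmp/side0.npz')
a=cv2.resize(t['im'][110:205,340:515],None,fx=4.5,fy=3.2*4.5/4.5,interpolation=cv2.INTER_CUBIC)
a=cv2.resize(t['im'][150:205,340:500],(800,275),interpolation=cv2.INTER_CUBIC)
b=cv2.resize(s['im'][148:230,260:400],(546,320),interpolation=cv2.INTER_CUBIC)
b=cv2.copyMakeBorder(b,0,0,0,254,cv2.BORDER_CONSTANT)
cv2.imwrite('pics/crop.png',np.vstack([a,b]))
P=cloud('top',t['d']);Q=cloud('side',s['d'])
# cabinet by height, top
z=P[...,2]
def info(name,m,P):
    p=P[m]; print(name,len(p),'x',np.nanpercentile(p[:,0],[1,50,99]),'y',np.nanpercentile(p[:,1],[1,50,99]),'z',np.nanpercentile(p[:,2],[2,50,98]))
def box(u0,u1,v0,v1):
    m=np.zeros((400,640),bool);m[v0:v1,u0:u1]=True;return m
info('cab',box(195,325,65,200)&(abs(z-.118)<.006),P)
info('btn',box(205,235,145,170)&(z>.124)&(z<.142),P)
info('carton',box(245,300,105,150)&(z>.15),P)
info('shelf',box(345,515,115,200)&(z>.17)&(z<.195),P)
info('rackwalls',box(345,485,160,205)&(z>.033)&(z<.045),P)
info('tin',box(330,370,235,275)&(z>.045),P)
info('jar',box(318,348,115,150)&(z>.06),P)
info('penpot',box(120,175,205,250)&(z>.075),P)
print('tabletop',np.nanmedian(P[300:350,300:400,2]),np.nanmedian(Q[320:380,330:450,2]))
zs=Q[...,2]
info('btn s',box(215,250,255,285)&(zs>.124)&(zs<.142),Q)
info('cab s',box(130,300,195,330)&(abs(zs-.118)<.006),Q)
# wood knob pixels
for n,I,R in(('top',t['im'],P),('side',s['im'],Q)):
    hsv=cv2.cvtColor(I,cv2.COLOR_BGR2HSV)
    m=(hsv[...,0]<18)&(hsv[...,1]>90)&(R[...,2]>.052)&(R[...,2]<.09)
    m&=box(345,500,155,210) if n=='top' else box(290,360,145,240)
    k,l,st,c=cv2.connectedComponentsWithStats(m.astype('uint8'))
    for i in range(1,k):
        if st[i,4]>6: info(n+str(c[i]),l==i,R)
E
```

```text
cab 10049 x [0.6175 0.747  0.8741] y [0.0701 0.2076 0.3258] z [0.1141 0.1182 0.1222]
btn 147 x [0.6522 0.6673 0.6852] y [0.2678 0.284  0.3015] z [0.1241 0.1303 0.1348]
carton 921 x [0.6951 0.7204 0.749 ] y [0.1186 0.1628 0.2068] z [0.1534 0.1678 0.1715]
shelf 5479 x [0.6018 0.6424 0.7015] y [-0.3509 -0.175  -0.0199] z [0.1821 0.1863 0.1903]
rackwalls 1572 x [0.582  0.6181 0.6489] y [-0.3446 -0.1757 -0.0249] z [0.0331 0.0357 0.0424]
tin 445 x [0.41   0.4356 0.4625] y [-0.0306 -0.0038  0.022 ] z [0.0462 0.055  0.0592]
jar 325 x [0.7215 0.7429 0.7678] y [-0.004   0.0199  0.0431] z [0.0648 0.0751 0.0796]
penpot 299 x [0.484  0.5228 0.557 ] y [0.4386 0.4838 0.512 ] z [0.0759 0.0881 0.0932]
tabletop 0.0002830815794553354 -0.0003650159998747071
btn s 153 x [0.6522 0.6652 0.6793] y [0.2717 0.2875 0.2998] z [0.1242 0.1312 0.1334]
cab s 8355 x [0.6144 0.7368 0.8716] y [0.0715 0.2348 0.3279] z [0.1146 0.1178 0.1204]
top[459.1398 172.6667] 93 x [0.6037 0.6136 0.6265] y [-0.2945 -0.2816 -0.2718] z [0.0628 0.0781 0.0853]
top[418.3977 175.4091] 88 x [0.6027 0.6116 0.6232] y [-0.1945 -0.1832 -0.1726] z [0.0599 0.0791 0.0852]
top[377.5181 177.4217] 83 x [0.6029 0.612  0.6235] y [-0.0949 -0.084  -0.0731] z [0.0594 0.0792 0.086 ]
side[330.8154 162.0769] 65 x [0.6024 0.6115 0.6218] y [-0.2927 -0.2773 -0.2708] z [0.0552 0.0707 0.0824]
side[322.5195 178.5325] 77 x [0.6013 0.6115 0.6215] y [-0.1892 -0.1777 -0.171 ] z [0.0532 0.0699 0.0823]
side[313.0706 196.9059] 85 x [0.6003 0.6093 0.621 ] y [-0.0913 -0.0782 -0.0719] z [0.0545 0.0708 0.0825]
```

View pics/crop.png

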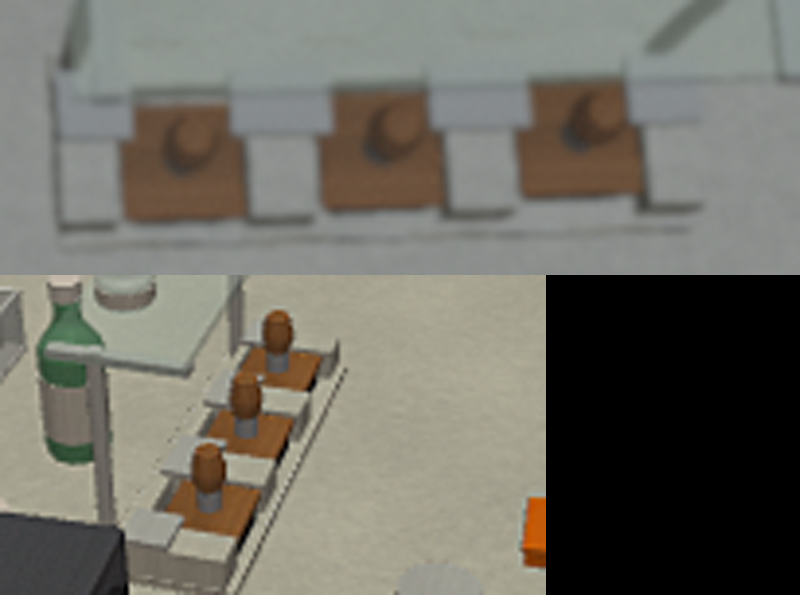

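The crop confirms three brown, upright knobs in the bays. Both views agree on them: x≈0.612, y≈-0.083/-0.183/-0.282, with tops at z≈0.083. The shelf edge is at x≈0.602, the cabinet front at x≈0.616 (y 0.07–0.33) and the button at (0.667, 0.285, 0.132). All of this matches the given sizes.

```bash
cat >> h.py <<'E'
from scipy.spatial.transform import Rotation as Ro
SL=np.array([[.6,0,.8],[0,1,0],[-.8,0,.6]])
def to(p,R=SL,s=None):
    s=s or sensors.observe(); T=s['tool_rot']
    print('t',np.round(T.T@(np.array(p)-s['position']),4),'dr',np.round(Ro.from_matrix(T.T@R).as_rotvec(),3))
def st():
    s=sensors.observe(); print(s['time_s'],np.round(s['position'],4),'F',np.round(s['ft_force'],2),'w',round(s['grip_width'],4)); return s
E
python3 -c "
from h import *
to([.5,-.083,.25]); print(np.round(sensors.observe()['tool_rot'],4))"
```

```text
t [-0.0187 -0.4829  0.5025] dr [-0.286 -0.639  0.097]
[[-6.000e-04  2.925e-01  9.563e-01]
 [-1.100e-03  9.563e-01 -2.925e-01]
 [-1.000e+00 -1.300e-03 -3.000e-04]]
```

```bash
python3 -m crank '{"hand":[120,120,120,120,120],"translation":[[-0.019,-0.483,0.502],[-0.019,-0.483,0.502],[-0.019,-0.483,0.502],[-0.019,-0.483,0.502],[-0.019,-0.483,0.502]],"dr":[[-0.286,-0.639,0.097],[-0.286,-0.639,0.097],[-0.286,-0.639,0.097],[-0.286,-0.639,0.097],[-0.286,-0.639,0.097]]}' 20; python3 -c "
from h import *
st();to([.5,-.083,.25])"
```

```text
time_s: 0.6
position: [0.2819, 0.3062, 0.2379]
tool_rot: [[0.604, -0.005, 0.797], [0.003, 1.0, 0.004], [-0.797, -0.0, 0.604]]
ft_force: [2.2, 0.4, 0.9]
grip_width: 0.0455
0.6 [0.2819 0.3062 0.2379] F [2.15 0.38 0.94] w 0.0455
t [ 0.1209 -0.3903  0.1795] dr [ 0.004  0.004 -0.003]
```

```bash
python3 -m crank '{"hand":[140,140,140,140,140],"translation":[[0.121,-0.39,0.18],[0.121,-0.39,0.18],[0.121,-0.39,0.18],[0.121,-0.39,0.18],[0.121,-0.39,0.18]],"dr":[[0,0,0],[0,0,0],[0,0,0],[0,0,0],[0,0,0]]}' >/dev/null; python3 -c "
from h import *
st();to([.564,-.083,.131])"
```

```text
1.1 [0.381  0.1313 0.2415] F [ 0.23  1.36 -0.55] w 0.0386
t [ 0.1975 -0.2145  0.0812] dr [-0.001 -0.004 -0.002]
```

```bash
python3 -m crank '{"hand":[140,140,140,140,140],"translation":[[0.197,-0.214,0.081],[0.197,-0.214,0.081],[0.197,-0.214,0.081],[0.197,-0.214,0.081],[0.197,-0.214,0.081]],"dr":[[0,0,0],[0,0,0],[0,0,0],[0,0,0],[0,0,0]]}' >/dev/null; python3 -c "
from h import *
st();to([.564,-.083,.131])"
```

```text
1.6 [ 0.5228 -0.034   0.1549] F [0.18 0.29 0.65] w 0.0387
t [ 0.0437 -0.049   0.0189] dr [-0.001 -0.005 -0.002]
```

```bash
python3 -m crank '{"hand":[140,140,140],"translation":[[0.044,-0.049,0.019],[0.044,-0.049,0.019],[0.044,-0.049,0.019]],"dr":[[0,0,0],[0,-0.004,-0.002],[0,-0.004,-0.002]]}' >/dev/null; python3 -c "
from h import *
st();to([.6244,-.083,.0515])
im,d=snap('top','t1.png');im2,_=snap('side')
a=cv2.resize(im[120:215,340:500],(800,475),interpolation=cv2.INTER_CUBIC)
cv2.imwrite('pics/t1.png',a)
"
```

```text
1.9 [ 0.5643 -0.0829  0.1302] F [0.64 0.65 0.2 ] w 0.0385
t [ 0.099  -0.0001  0.0012] dr [-0.003 -0.003  0.001]
```

View pics/t1.png

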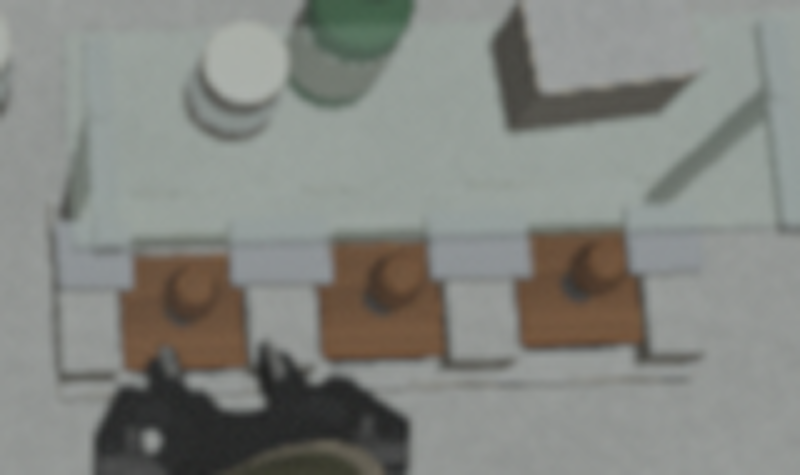

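The gripper stands in front of the left bay with its fingers at crop (168,355) and (270,355). After parallax they line up with the knob at (190,290) to about 2 mm, so I insert.

```bash
python3 -m crank '{"hand":[140,140,140,140],"translation":[[0.04,0.001,0.0],[0.07,0.001,0.001],[0.099,0.001,0.001],[0.099,0.001,0.001]],"dr":[[0,0,0],[0,0,0],[0,0,0],[0,0,0]]}' >/dev/null; python3 -c "
from h import *
st();im,d=snap('side');
cv2.imwrite('pics/s2.png',cv2.resize(im[130:240,250:400],(750,550),interpolation=cv2.INTER_CUBIC))
"
```

```text
2.4 [ 0.6235 -0.0782  0.0512] F [-0.42  0.44  0.31] w 0.0386
```

View pics/s2.png

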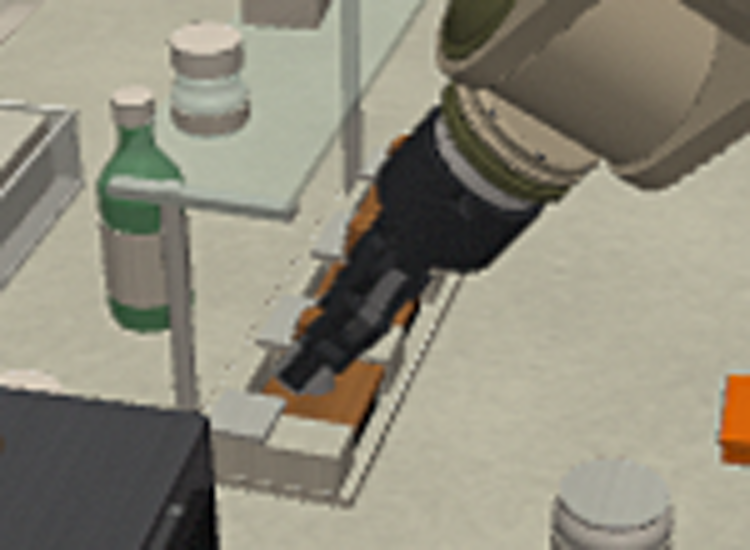

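The fingers straddle the left knob without any force. Next I rock it left in small, force-watched steps.

```bash
f(){ grep -E 'position|ft_force'; }
python3 -m crank '{"hand":[140,140],"translation":[[0,0.003,0],[0,0.003,0]],"dr":[[0,0,0],[0,0,0]]}' |f; python3 -m crank '{"hand":[140,140],"translation":[[0,0.003,0],[0,0.003,0]],"dr":[[0,0,0],[0,0,0]]}'|f
```

```text
position: [0.6232, -0.0762, 0.0547]
ft_force: [-0.0, -0.4, 1.0]
position: [0.6235, -0.0735, 0.0539]
ft_force: [0.5, -0.3, -0.9]
```

```bash
f(){ grep -E 'position|ft_force'; }
python3 -m crank '{"hand":[140,140],"translation":[[0,0.003,0],[0,0.003,0]],"dr":[[0,0,0],[0,0,0]]}' |f; python3 -m crank '{"hand":[140,140],"translation":[[0,0.002,0],[0,0.002,0]],"dr":[[0,0,0],[0,0,0]]}'|f;python3 -m crank '{"hand":[140,140],"translation":[[0,0.002,0],[0,0.002,0]],"dr":[[0,0,0],[0,0,0]]}'|f
```

```text
position: [0.6238, -0.0709, 0.0534]
ft_force: [-0.4, -1.3, 0.6]
position: [0.6239, -0.0695, 0.0534]
ft_force: [-0.6, -4.8, 2.0]
position: [0.6241, -0.069, 0.0535]
ft_force: [-1.9, -11.4, 1.4]
```

```bash
f(){ grep -E 'position|ft_force'; }
python3 -m crank '{"hand":[140,140],"translation":[[0,0,0],[0,0,0]],"dr":[[0,0,0],[0,0,0]]}' |f;python3 -m crank '{"hand":[140,140,140],"translation":[[0,-0.008,0],[0,-0.016,0],[0,-0.016,0]],"dr":[[0,0,0],[0,0,0],[0,0,0]]}' |f; python3 -m crank '{"hand":[140,140],"translation":[[0,-0.004,0],[0,-0.004,0]],"dr":[[0,0,0],[0,0,0]]}'|f;python3 -m crank '{"hand":[140,140],"translation":[[0,-0.003,0],[0,-0.003,0]],"dr":[[0,0,0],[0,0,0]]}'|f
```

```text
position: [0.6241, -0.069, 0.0535]
ft_force: [-1.9, -11.8, 1.8]
position: [0.6236, -0.0836, 0.0528]
ft_force: [0.1, -0.1, -0.3]
position: [0.6236, -0.087, 0.053]
ft_force: [1.1, -0.7, 0.5]
position: [0.6236, -0.09, 0.053]
ft_force: [0.0, 0.0, -0.8]
```

```bash
f(){ grep -E 'position|ft_force'; }
for i in 1; do python3 -m crank '{"hand":[140,140],"translation":[[0,-0.002,0],[0,-0.002,0]],"dr":[[0,0,0],[0,0,0]]}' |f; done;  python3 -m crank '{"hand":[140,140],"translation":[[0,-0.002,0],[0,-0.002,0]],"dr":[[0,0,0],[0,0,0]]}'|f;python3 -m crank '{"hand":[140,140],"translation":[[0,-0.002,0],[0,-0.002,0]],"dr":[[0,0,0],[0,0,0]]}'|f
```

```text
position: [0.6237, -0.0921, 0.0531]
ft_force: [1.1, 0.6, 0.6]
position: [0.6237, -0.0941, 0.053]
ft_force: [0.2, 0.4, 0.1]
position: [0.6237, -0.0961, 0.0531]
ft_force: [-0.0, -0.2, -0.3]
```

```bash
f(){ grep -E 'position|ft_force'; }
python3 -m crank '{"hand":[140,140],"translation":[[0,-0.002,0],[0,-0.002,0]],"dr":[[0,0,0],[0,0,0]]}' |f;  python3 -m crank '{"hand":[140,140],"translation":[[0,-0.0015,0],[0,-0.0015,0]],"dr":[[0,0,0],[0,0,0]]}'|f;python3 -m crank '{"hand":[140,140],"translation":[[0,-0.0015,0],[0,-0.0015,0]],"dr":[[0,0,0],[0,0,0]]}'|f
```

```text
position: [0.6237, -0.0979, 0.0532]
ft_force: [-0.6, 1.2, 0.6]
position: [0.6238, -0.0991, 0.0533]
ft_force: [-0.4, 1.9, 0.8]
position: [0.6238, -0.1007, 0.0533]
ft_force: [-0.6, 2.4, 1.3]
```

```bash
f(){ grep -E 'position|ft_force'; }
python3 -m crank '{"hand":[140,140],"translation":[[0,-0.0015,0],[0,-0.0015,0]],"dr":[[0,0,0],[0,0,0]]}' |f;  python3 -m crank '{"hand":[140,140],"translation":[[0,-0.0015,0],[0,-0.0015,0]],"dr":[[0,0,0],[0,0,0]]}'|f;python3 -m crank '{"hand":[140,140],"translation":[[0,-0.0015,0],[0,-0.0015,0]],"dr":[[0,0,0],[0,0,0]]}'|f
python3 -c "
from h import *
st();im,d=snap('side');
cv2.imwrite('pics/s3.png',cv2.resize(im[130:240,250:400],(750,550),interpolation=cv2.INTER_CUBIC))"
```

```text
position: [0.6237, -0.1013, 0.0533]
ft_force: [0.2, 7.5, 1.6]
position: [0.6237, -0.1017, 0.0533]
ft_force: [0.7, 12.2, 2.0]
position: [0.6236, -0.102, 0.0533]
ft_force: [2.0, 16.3, 2.0]
6.15 [ 0.6236 -0.102   0.0533] F [ 1.96 16.35  1.96] w 0.0385
```

The left handle swings about 19 mm between hard stops with 1–2 N in between. That is 14 mm of lean plus 5 mm of bay play, so the left brush is the worn one. On to the middle bay.

```bash
f(){ grep -E 'position|ft_force'; }
python3 -m crank '{"hand":[140,140,140,140],"translation":[[0,0.012,0],[-0.04,0.012,0],[-0.08,0.012,0],[-0.08,0.012,0]],"dr":[[0,0,0],[0,0,0],[0,0,0],[0,0,0]]}' |f;  python3 -m crank '{"hand":[140,140,140,140],"translation":[[0,-0.05,0],[0,-0.092,0],[0,-0.092,0],[0,-0.092,0]],"dr":[[0,0,0],[0,0,0],[0,0,0],[0,0,0]]}'|f
python3 -c "
from h import *
st();to([.6244,-.183,.053])"
```

```text
position: [0.5756, -0.0938, 0.1213]
ft_force: [-0.7, 1.4, -0.2]
position: [0.5762, -0.1863, 0.1171]
ft_force: [0.1, 0.3, -0.5]
7.0 [ 0.5762 -0.1863  0.1171] F [ 0.1   0.29 -0.49] w 0.0382
t [0.0802 0.0034 0.0003] dr [-0.003 -0.003  0.001]
```

```bash
f(){ grep -E 'position|ft_force'; }
python3 -m crank '{"hand":[140,140,140],"translation":[[0.04,0.003,0],[0.08,0.003,0],[0.08,0.003,0]],"dr":[[0,0,0],[0,0,0],[0,0,0]]}' |f;  python3 -m crank '{"hand":[140,140,140],"translation":[[0,0.007,0],[0,0.007,0],[0,0.007,0]],"dr":[[0,0,0],[0,0,0],[0,0,0]]}'|f;python3 -m crank '{"hand":[140,140],"translation":[[0,0.003,0],[0,0.003,0]],"dr":[[0,0,0],[0,0,0]]}'|f;python3 -m crank '{"hand":[140,140],"translation":[[0,0.002,0],[0,0.002,0]],"dr":[[0,0,0],[0,0,0]]}'|f
```

```text
position: [0.6287, -0.1792, 0.0536]
ft_force: [0.1, -0.6, -0.3]
position: [0.6275, -0.1746, 0.0588]
ft_force: [1.4, -6.2, -4.5]
position: [0.6276, -0.1729, 0.0592]
ft_force: [0.6, -10.3, -5.4]
position: [0.6278, -0.1718, 0.0594]
ft_force: [0.2, -13.8, -6.2]
```

```bash
f(){ grep -E 'position|ft_force'; }
python3 -m crank '{"hand":[140,140,140],"translation":[[0,-0.01,0],[0,-0.02,0],[0,-0.02,0]],"dr":[[0,0,0],[0,0,0],[0,0,0]]}' |f;  python3 -m crank '{"hand":[140,140],"translation":[[0,-0.003,0],[0,-0.003,0]],"dr":[[0,0,0],[0,0,0]]}'|f;python3 -m crank '{"hand":[140,140],"translation":[[0,-0.003,0],[0,-0.003,0]],"dr":[[0,0,0],[0,0,0]]}'|f;python3 -m crank '{"hand":[140,140],"translation":[[0,-0.002,0],[0,-0.002,0]],"dr":[[0,0,0],[0,0,0]]}'|f
```

```text
position: [0.6282, -0.1903, 0.0592]
ft_force: [0.3, -0.0, -0.6]
position: [0.6283, -0.192, 0.0585]
ft_force: [-0.9, 2.8, 1.8]
position: [0.6284, -0.195, 0.0584]
ft_force: [-0.9, 2.4, 0.7]
position: [0.6284, -0.1964, 0.0585]
ft_force: [-0.4, 6.5, 4.1]
```

```bash
f(){ grep -E 'position|ft_force'; }
python3 -m crank '{"hand":[140,140],"translation":[[0,-0.003,0],[0,-0.003,0]],"dr":[[0,0,0],[0,0,0]]}' |f
python3 -m crank '{"hand":[140,140,140,140],"translation":[[0,0.011,0],[-0.04,0.011,0],[-0.08,0.011,0],[-0.08,0.011,0]],"dr":[[0,0,0],[0,0,0],[0,0,0],[0,0,0]]}' |f;  python3 -m crank '{"hand":[140,140,140,140],"translation":[[0,-0.05,0],[0,-0.097,0],[0,-0.097,0],[0,-0.097,0]],"dr":[[0,0,0],[0,0,0],[0,0,0],[0,0,0]]}'|f
python3 -c "
from h import *
st();to([.6244,-.2825,.053])"
```

```text
position: [0.6285, -0.1981, 0.0587]
ft_force: [-1.6, 13.2, 7.9]
position: [0.581, -0.19, 0.1269]
ft_force: [1.3, -1.0, 0.0]
position: [0.581, -0.2871, 0.1223]
ft_force: [0.9, 0.1, -0.9]
9.9 [ 0.581  -0.2871  0.1223] F [ 0.92  0.1  -0.86] w 0.0386
t [ 0.0816  0.0049 -0.0057] dr [-0.006 -0.014  0.003]
```

The middle handle is stiff, at about 3.5 N/mm (13 N both ways), so it is sound. On to the right bay.

```bash
f(){ grep -E 'position|ft_force'; }
python3 -m crank '{"hand":[140,140,140],"translation":[[0.04,0.004,-0.004],[0.08,0.004,-0.004],[0.08,0.004,-0.004]],"dr":[[0,0,0],[0,0,0],[0,-0.01,0]]}' |f;  python3 -m crank '{"hand":[140,140,140],"translation":[[0,0.007,0],[0,0.007,0],[0,0.007,0]],"dr":[[0,0,0],[0,0,0],[0,0,0]]}'|f;python3 -m crank '{"hand":[140,140],"translation":[[0,0.003,0],[0,0.003,0]],"dr":[[0,0,0],[0,0,0]]}'|f;python3 -m crank '{"hand":[140,140],"translation":[[0,0.002,0],[0,0.002,0]],"dr":[[0,0,0],[0,0,0]]}'|f
```

```text
position: [0.6318, -0.2789, 0.0569]
ft_force: [-0.4, -0.5, -0.3]
position: [0.6312, -0.2752, 0.0634]
ft_force: [1.6, -4.7, -3.6]
position: [0.6313, -0.2733, 0.0638]
ft_force: [1.7, -9.7, -5.3]
position: [0.6314, -0.2722, 0.064]
ft_force: [2.0, -12.9, -5.6]
```

```bash
f(){ grep -E 'position|ft_force'; }
python3 -m crank '{"hand":[140,140,140],"translation":[[0,-0.01,0],[0,-0.02,0],[0,-0.022,0]],"dr":[[0,0,0],[0,0,0],[0,0,0]]}' |f;  python3 -m crank '{"hand":[140,140],"translation":[[0,-0.003,0],[0,-0.003,0]],"dr":[[0,0,0],[0,0,0]]}'|f;python3 -m crank '{"hand":[140,140],"translation":[[0,-0.003,0],[0,-0.003,0]],"dr":[[0,0,0],[0,0,0]]}'|f;python3 -m crank '{"hand":[140,140],"translation":[[0,-0.003,0],[0,-0.003,0]],"dr":[[0,0,0],[0,0,0]]}'|f
```

```text
position: [0.6313, -0.2924, 0.0632]
ft_force: [0.3, 2.1, 0.5]
position: [0.6314, -0.2943, 0.0624]
ft_force: [-0.4, 2.9, 1.9]
position: [0.6315, -0.2961, 0.0624]
ft_force: [-1.0, 8.4, 7.0]
position: [0.6316, -0.2978, 0.0625]
ft_force: [-2.2, 13.4, 9.0]
```

The right handle is stiff too, with 13 N both ways, so it is sound. Now I withdraw, close the fingers and go to the release button.

```bash
f(){ grep -E 'position|ft_force'; }
python3 -m crank '{"hand":[140,140,140,140,255],"translation":[[0,0.011,0],[-0.04,0.011,0],[-0.08,0.011,0],[-0.13,0.011,0],[-0.18,0.03,0]],"dr":[[0,0,0],[0,0,0],[0,0,0],[0,0,0],[0,0,0]]}' |f;  python3 -m crank '{"hand":[255,255,255,255,255],"translation":[[-0.03,0.4,0],[-0.03,0.4,0],[-0.03,0.4,0],[-0.03,0.4,0],[-0.03,0.4,0]],"dr":[[0,0,0],[0,0,0],[0,0,0],[0,0,0],[0,0,0]]}'|f
python3 -c "
from h import *
st();to([.56,.285,.26])"
```

```text
position: [0.5273, -0.2723, 0.2068]
ft_force: [0.8, -0.4, -0.0]
position: [0.5197, -0.0201, 0.2216]
ft_force: [1.3, -0.6, -0.7]
12.8 [ 0.5197 -0.0201  0.2216] F [ 1.33 -0.63 -0.74] w -0.0
t [-0.0093  0.3056  0.0519] dr [-0.01  -0.017  0.006]
```

```bash
f(){ grep -E 'position|ft_force'; }
python3 -m crank '{"hand":[255,255,255,255,255],"translation":[[-0.009,0.305,0.052],[-0.009,0.305,0.052],[-0.009,0.305,0.052],[-0.009,0.305,0.052],[-0.009,0.305,0.052]],"dr":[[0,0,0],[0,0,0],[-0.01,-0.017,0.006],[-0.01,-0.017,0.006],[-0.01,-0.017,0.006]]}' |f;  python3 -m crank '{"hand":[255,255,255],"translation":[[0,0.054,0.012],[0,0.054,0.012],[0,0.054,0.012]],"dr":[[0,0,0],[0,0,0],[0,0,0]]}'|f
python3 -c "
from h import *
st();to([.674,.285,.155])"
```

```text
position: [0.552, 0.2224, 0.252]
ft_force: [0.5, -1.2, -0.3]
position: [0.5615, 0.2755, 0.2583]
ft_force: [-0.5, -0.2, 0.2]
13.6 [0.5615 0.2755 0.2583] F [-0.51 -0.19  0.21] w 0.0001
t [0.1501 0.0091 0.0282] dr [ 0.002 -0.002 -0.002]
```

```bash
f(){ grep -E 'position|ft_force'; }
python3 -m crank '{"hand":[255,255,255,255,255],"translation":[[0.05,0.009,0.028],[0.1,0.009,0.028],[0.15,0.009,0.028],[0.15,0.009,0.028],[0.15,0.009,0.028]],"dr":[[0,0,0],[0,0,0],[0,0,0],[0,0,0],[0,0,0]]}' |f
python3 -c "
from h import *
st();im,d=snap('side');
cv2.imwrite('pics/s4.png',cv2.resize(im[150:340,120:350],(726,600),interpolation=cv2.INTER_CUBIC))"
```

```text
position: [0.6741, 0.2812, 0.1539]
ft_force: [-0.6, 0.2, 0.3]
14.1 [0.6741 0.2812 0.1539] F [-0.6   0.24  0.33] w 0.0001
```

View pics/s4.png

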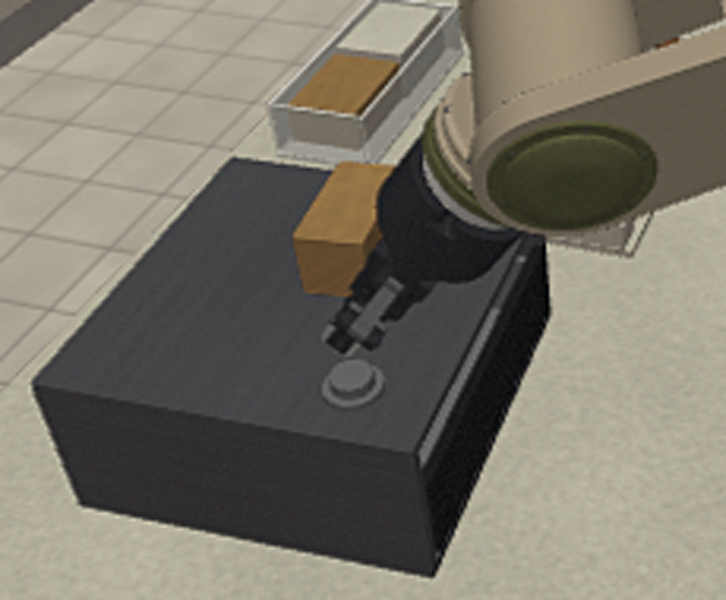

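The closed fingertips, at crop (350,340), hover just above the button at (352,378). I press straight down.

```bash
f(){ grep -E 'position|ft_force'; }
python3 -m crank '{"hand":[255,255,255],"translation":[[0.008,0.003,-0.006],[0.012,0.003,-0.009],[0.012,0.003,-0.009]],"dr":[[0,0,0],[0,0,0],[0,0,0]]}' |f
python3 -m crank '{"hand":[255,255],"translation":[[0.003,0,-0.002],[0.003,0,-0.002]],"dr":[[0,0,0],[0,0,0]]}' |f
python3 -m crank '{"hand":[255,255],"translation":[[0.003,0,-0.002],[0.003,0,-0.002]],"dr":[[0,0,0],[0,0,0]]}' |f
```

```text
position: [0.6733, 0.2864, 0.1404]
ft_force: [0.2, -0.4, -0.7]
position: [0.6742, 0.2863, 0.137]
ft_force: [0.3, 0.8, -0.3]
position: [0.6744, 0.2862, 0.1331]
ft_force: [-0.2, 0.6, 0.1]
```

```bash
f(){ grep -E 'position|ft_force'; }
python3 -m crank '{"hand":[255,255],"translation":[[0.003,0,-0.002],[0.003,0,-0.002]],"dr":[[0,0,0],[0,0,0]]}' |f
python3 -m crank '{"hand":[255,255],"translation":[[0.003,0,-0.002],[0.003,0,-0.002]],"dr":[[0,0,0],[0,0,0]]}' |f
python3 -m crank '{"hand":[255,255],"translation":[[0.0016,0,-0.0012],[0.0016,0,-0.0012]],"dr":[[0,0,0],[0,0,0]]}' |f
```

```text
position: [0.6748, 0.2863, 0.1298]
ft_force: [-2.5, -1.0, 5.0]
position: [0.6755, 0.2864, 0.1285]
ft_force: [-6.6, -1.5, 12.1]
position: [0.6756, 0.2865, 0.1282]
ft_force: [-12.8, -4.4, 21.7]
```

```bash
f(){ grep -E 'position|ft_force'; }
python3 -m crank '{"hand":[255,255,255,255,255],"translation":[[-0.02,0,0.015],[-0.06,0,0.045],[-0.1,-0.04,0.045],[-0.14,-0.09,0.045],[-0.14,-0.14,0.045]],"dr":[[0,0,0],[0,0,0],[0,0,0],[0,0,0],[0,0,0]]}' |f
python3 -m crank '{"hand":[140,140,140,140,140],"translation":[[0,-0.05,0],[0,-0.1,0],[0,-0.15,0],[0,-0.2,0],[0,-0.23,0]],"dr":[[0,0,0],[0,0,0],[0,0,0],[0,0,0],[0,0,0]]}' |f
python3 - <<'E'
from h import *
st();to([.564,-.084,.131])
im,d=snap('top');np.savez('/tmp/t5',im=im,d=d);s,ds=snap('side');np.savez('/tmp/s5',im=s,d=ds)
cv2.imwrite('pics/s5.png',np.vstack([cv2.resize(im[60:260,190:510],(800,500)) [:, :]]))
P=cloud('top',d);Q=cloud('side',ds)
for n,R in(('top',P),('side',Q)):
    z=R[...,2];m=(z>.07)&(z<.088)&(R[...,0]>.44)&(R[...,0]<.62)&(R[...,1]>.05)&(R[...,1]<.35)
    p=R[m];print(n,'rim',len(p),np.percentile(p,[2,50,98],axis=0).round(4) if len(p) else '')
    m=(z>.008)&(z<.028)&(R[...,0]>.49)&(R[...,0]<.62)&(R[...,1]>.09)&(R[...,1]<.31)
    p=R[m];print(n,'floor',len(p),np.percentile(p,[2,50,98],axis=0).round(4) if len(p) else '')
E
```

```text
position: [0.6282, 0.163, 0.2635]
ft_force: [1.5, 0.1, 0.0]
position: [0.6289, -0.0706, 0.26]
ft_force: [0.2, 0.4, 0.8]
16.45 [ 0.6289 -0.0706  0.26  ] F [0.2  0.37 0.76] w 0.0386
t [ 0.0644 -0.0137 -0.1292] dr [-0.002 -0.001  0.001]
top rim 626 [[0.4821 0.0753 0.0702]
 [0.4907 0.1957 0.0787]
 [0.6136 0.3079 0.0847]]
top floor 3837 [[0.5061 0.0946 0.0137]
 [0.5611 0.1984 0.0182]
 [0.6175 0.2981 0.0228]]
side rim 625 [[0.4802 0.0757 0.0701]
 [0.4888 0.2301 0.0788]
 [0.6161 0.3215 0.0826]]
side floor 3008 [[0.5076 0.0948 0.0146]
 [0.5617 0.193  0.0178]
 [0.6174 0.3058 0.025 ]]
```

View pics/s5.png

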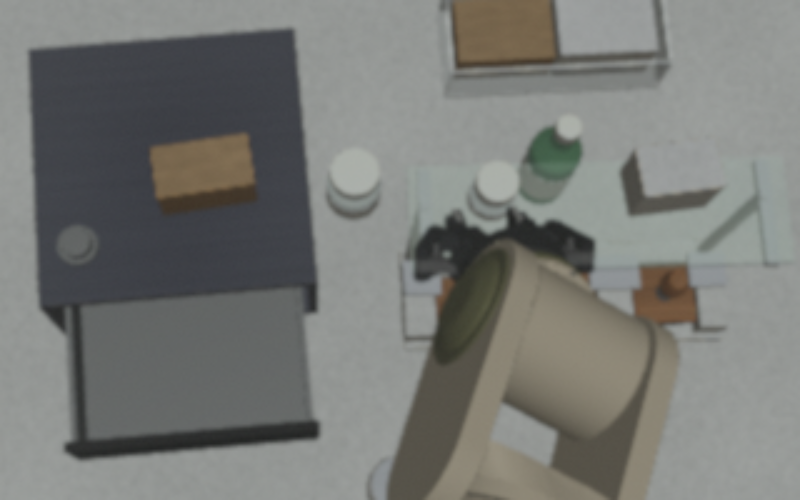

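The tray is fully out: front at x≈0.486, floor x 0.50–0.617, y 0.09–0.31, z 0.018, centred at about (0.56, 0.198). Now I go back for the left brush, pulling away from the shelf first.

```bash
f(){ grep -E 'position|ft_force'; }
python3 -m crank '{"hand":[60,60,60,60,60],"translation":[[-0.027,0,-0.036],[-0.054,0,-0.072],[0.0,-0.015,-0.125],[0.03,-0.015,-0.129],[0.06,-0.015,-0.129]],"dr":[[0,0,0],[0,0,0],[0,0,0],[0,0,0],[0,0,0]]}' |f
python3 -m crank '{"hand":[60,60],"translation":[[0,0,0],[0,0,0]],"dr":[[0,0,0],[0,0,0]]}' |f
python3 - <<'E'
from h import *
st();to([.6244,-.086,.052])
im,d=snap('side');P=cloud('side',d);hsv=cv2.cvtColor(im,cv2.COLOR_BGR2HSV)
m=(hsv[...,0]<18)&(hsv[...,1]>90)&(P[...,2]>.052)&(P[...,2]<.09)&(P[...,1]>-.12)&(P[...,1]<-.05)&(P[...,0]>.58)
p=P[m];print(len(p),np.percentile(p,[2,50,98],axis=0).round(4))
E
```

```text
position: [0.5601, -0.0815, 0.1321]
ft_force: [0.3, -0.2, 0.9]
position: [0.5618, -0.0813, 0.1351]
ft_force: [0.5, 0.7, -0.1]
17.25 [ 0.5618 -0.0813  0.1351] F [ 0.48  0.67 -0.15] w 0.0651
t [ 0.104  -0.0049  0.0004] dr [ 0.    -0.002 -0.002]
136 [[ 0.6016 -0.1169  0.0527]
 [ 0.6156 -0.0872  0.0612]
 [ 0.9307 -0.0773  0.0826]]
```

```bash
f(){ grep -E 'position|ft_force|grip'; }
python3 -m crank '{"hand":[60,60,60,60],"translation":[[0.04,-0.006,0],[0.075,-0.006,0],[0.104,-0.006,0],[0.104,-0.006,0]],"dr":[[0,0,0],[0,0,0],[0,0,0],[0,0,0]]}' |f
python3 -c "
from h import *
st();to([.6244,-.088,.052])"
```

```text
position: [0.6249, -0.0875, 0.051]
ft_force: [0.0, -0.7, 0.2]
grip_width: 0.0651
17.7 [ 0.6249 -0.0875  0.051 ] F [ 0.02 -0.74  0.18] w 0.0651
t [-0.0011 -0.0005  0.0002] dr [-0.001 -0.002 -0.002]
```

```bash
f(){ grep -E 'position|ft_force|grip'; }
python3 -m crank '{"hand":[200,220,230,230,230],"translation":[[0,0,0],[0,0,0],[0,0,0],[0,0,0],[0,0,0]],"dr":[[0,0,0],[0,0,0],[0,0,0],[0,0,0],[0,0,0]]}' 40 |f
python3 -c "
from h import *
st();im,d=snap('side');
cv2.imwrite('pics/s6.png',cv2.resize(im[130:240,250:400],(750,550),interpolation=cv2.INTER_CUBIC))"
```

```text
position: [0.6241, -0.0881, 0.0538]
ft_force: [-4.7, 0.6, 9.9]
grip_width: 0.0239
18.2 [ 0.6241 -0.0881  0.0538] F [-4.68  0.61  9.9 ] w 0.0239
```

View pics/s6.png

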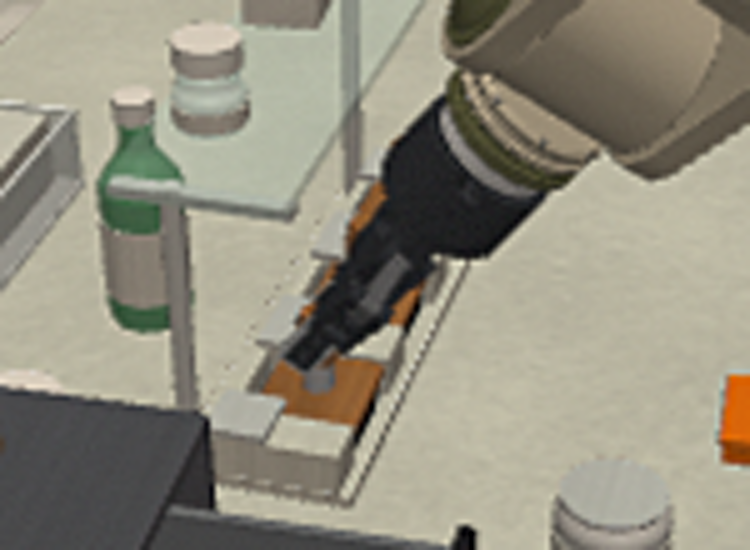

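The knob is held (opening 24 mm) just above its middle, with about 10 N of downward preload. I ease that and slide the brush out level.

```bash
f(){ grep -E 'position|ft_force|grip'; }
python3 -m crank '{"hand":[230,230,230,230,230],"translation":[[-0.001,0,0.001],[-0.007,0,-0.007],[-0.013,0,-0.015],[-0.019,0,-0.023],[-0.025,0,-0.031]],"dr":[[0,0,0],[0,0,0],[0,0,0],[0,0,0],[0,0,0]]}' |f
python3 -m crank '{"hand":[230,230,230,230,230],"translation":[[-0.006,0,-0.008],[-0.012,0,-0.016],[-0.018,0,-0.024],[-0.024,0,-0.032],[-0.024,0,-0.032]],"dr":[[0,0,0],[0,0,0],[0,0,0],[0,0,0],[0,0,0]]}' |f
```

```text
position: [0.5901, -0.0856, 0.0625]
ft_force: [-0.5, -0.5, -3.1]
grip_width: 0.0235
position: [0.5568, -0.083, 0.073]
ft_force: [0.3, 0.1, -1.9]
grip_width: 0.0241
```

```bash
python3 - <<'E'
from h import *
s=st();print(s['tool_rot'].round(3),s['q'].round(1),s['qvel'].round(1))
im,d=snap('side');
cv2.imwrite('pics/s7.png',cv2.resize(im[130:240,250:400],(750,550),interpolation=cv2.INTER_CUBIC))
E
```

```text
19.25 [ 0.5568 -0.083   0.073 ] F [ 0.31  0.07 -1.86] w 0.0241
[[ 0.57   0.011  0.822]
 [-0.008  1.    -0.007]
 [-0.822 -0.002  0.57 ]] [ -27.5   26.3  110.8   54.    18.5 -165.2] [ 0.3  1.1 -1.8  0.5 -0.2 -0.1]
```

View pics/s7.png

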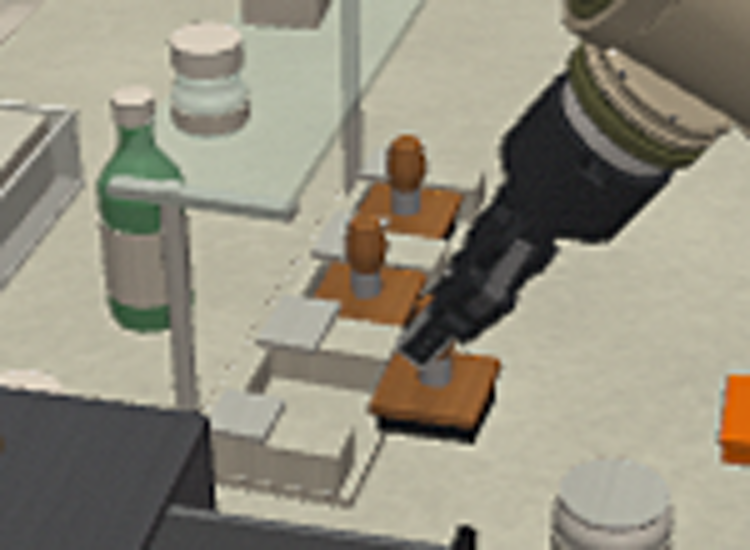

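The brush is out of its bay and held upright, and the other two knobs still stand in theirs. Joint 6 is near its limit here. Moving up and to the left should unwind it.

```bash
f(){ grep -E 'position|ft_force|grip'; }
python3 -m crank '{"hand":[230,230,230,230,230],"translation":[[-0.016,0.01,0.011],[-0.032,0.02,0.023],[-0.05,0.03,0.035],[-0.07,0.05,0.049],[-0.09,0.07,0.063]],"dr":[[0,0,0],[0,0,0],[0,0,0],[0,0,0],[0,0,0]]}' |f
python3 -c "
from h import *
s=st();print(s['q'].round(1));to([.566,.2,.19])"
```

```text
position: [0.5588, -0.0126, 0.1832]
ft_force: [-0.0, 0.4, -2.6]
grip_width: 0.0241
19.8 [ 0.5588 -0.0126  0.1832] F [-0.04  0.39 -2.56] w 0.0241
[ -18.    14.4  103.6   19.7   30.  -121.7]
t [-0.0033  0.2126  0.008 ] dr [-0.008 -0.037  0.008]
```

```bash
f(){ grep -E 'position|ft_force|grip'; }
python3 -m crank '{"hand":[230,230,230,230,230],"translation":[[-0.003,0.03,0.008],[-0.003,0.065,0.008],[-0.003,0.1,0.008],[-0.003,0.135,0.008],[-0.003,0.17,0.008]],"dr":[[0,-0.01,0],[0,-0.02,0],[-0.008,-0.037,0.008],[-0.008,-0.037,0.008],[-0.008,-0.037,0.008]]}' |f
python3 -m crank '{"hand":[230,230,230],"translation":[[0,0.03,0],[0,0.043,0],[0,0.043,0]],"dr":[[0,0,0],[0,0,0],[0,0,0]]}' |f
python3 -c "
from h import *
s=st();print(s['q'].round(1));to([.564,.2,.075])
im,d=snap('side');P=cloud('side',d)
cv2.imwrite('pics/s8.png',cv2.resize(im[190:370,190:430],(800,600),interpolation=cv2.INTER_CUBIC))
hsv=cv2.cvtColor(im,cv2.COLOR_BGR2HSV)
m=(hsv[...,0]<18)&(hsv[...,1]>90)&(P[...,1]>.12)&(P[...,1]<.28)&(P[...,0]<.62)&(P[...,0]>.48)
p=P[m];print(len(p),np.percentile(p,[2,50,98],axis=0).round(4))
m=(P[...,2]>.075)&(P[...,2]<.15)&(im.max(2)<50)&(P[...,1]>.12)&(P[...,1]<.28)&(P[...,0]<.6)&(P[...,0]>.5)
p=P[m];print(len(p),np.percentile(p,[2,50,98],axis=0).round(4) if len(p) else '')"
```

```text
position: [0.5654, 0.1585, 0.1889]
ft_force: [0.5, 0.6, -3.0]
grip_width: 0.0238
position: [0.5652, 0.2019, 0.1887]
ft_force: [0.3, -0.1, -1.7]
grip_width: 0.0241
20.6 [0.5652 0.2019 0.1887] F [ 0.26 -0.06 -1.69] w 0.0241
[ 11.2  18.5  97.1 -13.8  28.7 -68.9]
t [ 0.0902 -0.0019 -0.0692] dr [ 0.003 -0.    -0.002]
560 [[0.5242 0.1762 0.1584]
 [0.5453 0.215  0.1668]
 [0.5817 0.2339 0.2277]]
59 [[0.5261 0.1887 0.1443]
 [0.5431 0.2259 0.1478]
 [0.5786 0.2278 0.1499]]
```

View pics/s8.png

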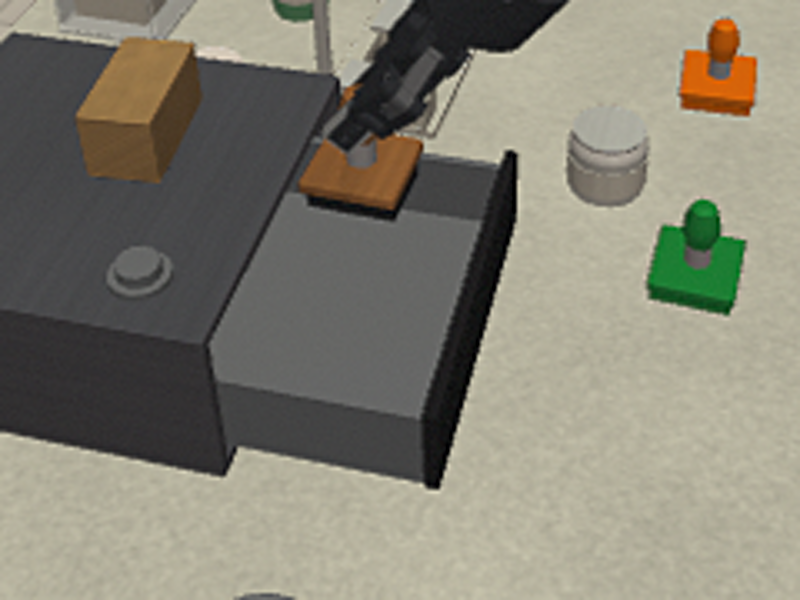

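The held brush (back x 0.524–0.582, y 0.176–0.234, underside z≈0.142) hangs level over the open tray. I lower it, shifting 8 mm inward, and then feel for the floor.

```bash
f(){ grep -E 'position|ft_force|grip'; }
python3 -m crank '{"hand":[230,230,230,230,230],"translation":[[0.02,0,-0.002],[0.045,0,-0.022],[0.065,0,-0.038],[0.085,0,-0.053],[0.093,0,-0.06]],"dr":[[0,0,0],[0,0,0],[0,0,0],[0,0,0],[0,0,0]]}' |f
python3 -m crank '{"hand":[230,230],"translation":[[0.004,0,-0.003],[0.004,0,-0.003]],"dr":[[0,0,0],[0,0,0]]}' |f
python3 -m crank '{"hand":[230,230],"translation":[[0.0016,0,-0.0012],[0.0016,0,-0.0012]],"dr":[[0,0,0],[0,0,0]]}' |f
```

```text
position: [0.5726, 0.1986, 0.0761]
ft_force: [0.6, -0.5, -1.5]
grip_width: 0.0239
position: [0.5732, 0.1988, 0.0727]
ft_force: [0.2, 1.1, -1.6]
grip_width: 0.0242
position: [0.5735, 0.1996, 0.0719]
ft_force: [-0.1, -0.3, -2.4]
grip_width: 0.0238
```

```bash
f(){ grep -E 'position|ft_force|grip'; }
python3 -m crank '{"hand":[230,230],"translation":[[0.004,0,-0.003],[0.004,0,-0.003]],"dr":[[0,0,0],[0,0,0]]}' |f
python3 -m crank '{"hand":[230,230],"translation":[[0.0016,0,-0.0012],[0.0016,0,-0.0012]],"dr":[[0,0,0],[0,0,0]]}' |f
python3 -m crank '{"hand":[230,230],"translation":[[0.0016,0,-0.0012],[0.0016,0,-0.0012]],"dr":[[0,0,0],[0,0,0]]}' |f
```

```text
position: [0.5732, 0.1998, 0.0666]
ft_force: [-0.1, 0.2, -2.4]
grip_width: 0.0239
position: [0.5733, 0.2, 0.0647]
ft_force: [-0.6, -0.2, -1.2]
grip_width: 0.024
position: [0.574, 0.2002, 0.0638]
ft_force: [-2.9, -1.1, 5.0]
grip_width: 0.0241
```

The brush touches the floor (Fz went from -2 to +5 N at the expected height), so I let go.

```bash
f(){ grep -E 'position|ft_force|grip'; }
python3 -m crank '{"hand":[230,230,215,195,175],"translation":[[0,0,0],[0,0,0],[0,0,0],[0,0,0],[0,0,0]],"dr":[[0,0,0],[0,0,0],[0,0,0],[0,0,0],[0,0,0]]}' |f
python3 -m crank '{"hand":[140,110,90,90,90],"translation":[[0,0,0],[0,0,0],[0,0,0],[0,0,0],[0,0,0]],"dr":[[0,0,0],[0,0,0],[0,0,0],[0,0,0],[0,0,0]]}' |f
python3 -m crank '{"hand":[90,90,90,90,90],"translation":[[-0.02,0,0],[-0.05,0,0],[-0.09,0,0],[-0.13,0,0],[-0.17,0,0]],"dr":[[0,0,0],[0,0,0],[0,0,0],[0,0,0],[0,0,0]]}' |f
python3 - <<'E'
from h import *
s=st();to([.40,.2,.22])
im,d=snap('side');P=cloud('side',d)
cv2.imwrite('pics/s9.png',cv2.resize(im[190:370,190:430],(800,600),interpolation=cv2.INTER_CUBIC))
z=P[...,2];m=(z>.07)&(z<.088)&(P[...,0]>.44)&(P[...,0]<.51)&(P[...,1]>.09)&(P[...,1]<.31);print('front x',np.percentile(P[m],[2,50,98],axis=0).round(4))
E
```

```text
position: [0.5736, 0.2001, 0.0632]
ft_force: [0.8, 0.2, -0.1]
grip_width: 0.0268
position: [0.5733, 0.2, 0.0626]
ft_force: [0.3, 0.6, 0.1]
grip_width: 0.0553
position: [0.47, 0.1999, 0.1996]
ft_force: [-0.6, -0.4, 0.5]
grip_width: 0.0553
23.65 [0.47   0.1999 0.1996] F [-0.56 -0.36  0.54] w 0.0553
t [-0.0583  0.0001 -0.0438] dr [ 0.001 -0.    -0.001]
front x [[0.4802 0.1024 0.0705]
 [0.4866 0.2226 0.0791]
 [0.4965 0.3065 0.0815]]
```

View pics/s9.png

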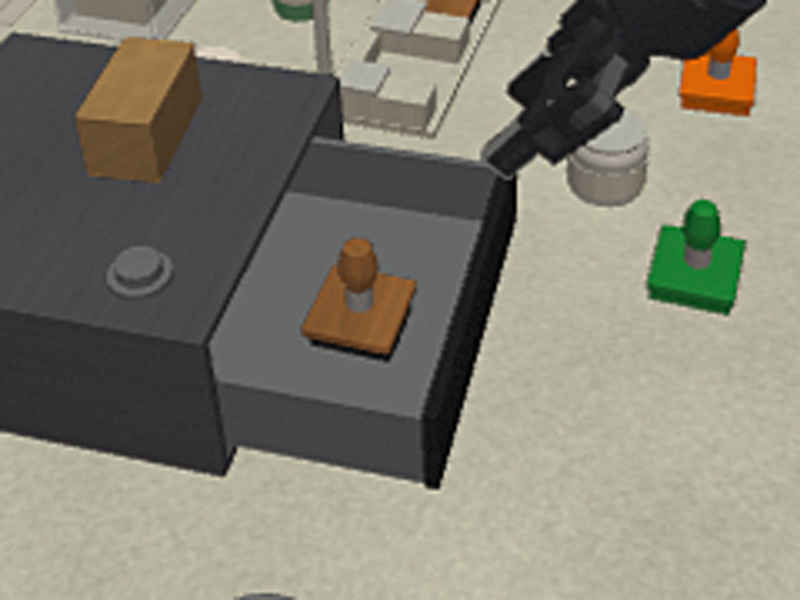

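The brush stands upright and free in the open tray, at crop (358,290). Next I close the fingers and get in front of the tray panel (x≈0.481).

```bash
f(){ grep -E 'position|ft_force|grip'; }
python3 -m crank '{"hand":[255,255,255,255,255],"translation":[[-0.029,0,-0.022],[-0.058,0,-0.044],[-0.058,0,-0.06],[-0.058,0,-0.06],[-0.058,0,-0.06]],"dr":[[0,0,0],[0,0,0],[0,0,0],[0,0,0],[0,0,0]]}' |f
python3 -c "
from h import *
s=st();to([.40,.2,.058]);to([.46,.2,.058]);print(s['q'].round(1))"
```

```text
position: [0.3891, 0.2001, 0.2092]
ft_force: [0.0, -0.3, 0.5]
grip_width: 0.0002
24.2 [0.3891 0.2001 0.2092] F [ 0.03 -0.25  0.5 ] w 0.0002
t [ 0.1275 -0.     -0.0821] dr [ 0.001  0.001 -0.   ]
t [ 1.635e-01 -1.000e-04 -3.410e-02] dr [ 0.001  0.001 -0.   ]
[ 18.    2.1 115.  -22.4  29.2 -55.7]
```

```bash
f(){ grep -E 'position|ft_force|grip'; }
python3 -m crank '{"hand":[255,255,255,255,255],"translation":[[0.04,0,-0.027],[0.08,0,-0.054],[0.1275,0,-0.082],[0.1275,0,-0.082],[0.1275,0,-0.082]],"dr":[[0,0,0],[0,0,0],[0,0,0],[0,0,0],[0,0,0]]}' |f
python3 -m crank '{"hand":[255,255,255,255],"translation":[[0.015,0,0.02],[0.03,0,0.04],[0.036,0,0.048],[0.036,0,0.048]],"dr":[[0,0,0],[0,0,0],[0,0,0],[0,0,0]]}' |f
```

```text
position: [0.4063, 0.206, 0.0776]
ft_force: [8.9, 0.1, 6.1]
grip_width: -0.0001
position: [0.4675, 0.2056, 0.0765]
ft_force: [0.2, -0.4, 0.7]
grip_width: -0.0001
```

```bash
python3 -c "
from h import *
s=st();print(s['q'].round(1),s['tool_rot'].round(3));to([.462,.2,.055]);Y=np.radians(50);
print(s['wrist_torque'])"
```

```text
25.1 [0.4675 0.2056 0.0765] F [ 0.16 -0.35  0.73] w -0.0001
[ 15.1  23.7 116.6 -59.9  10.4 -18.2] [[ 0.58   0.004  0.814]
 [-0.006  1.    -0.001]
 [-0.814 -0.005  0.58 ]]
t [ 0.0144 -0.0055 -0.017 ] dr [-0.001 -0.025  0.006]
[-0.01103537  0.29835233  0.02254401]
```

Joint 5 is at its lower limit with this steep slant near the base. I make the tool about 19° from vertical for the push.

```bash
python3 -m crank '{"hand":[255,255,255,255],"translation":[[-0.008,-0.002,-0.012],[-0.008,-0.004,-0.012],[-0.008,-0.005,-0.012],[-0.008,-0.005,-0.012]],"dr":[[0,0.1,0],[0,0.2,0],[0,0.3,0],[0,0.3,0]]}' >/dev/null; python3 -c "
from h import *
R=Ro.from_euler('y',18.5,degrees=True).as_matrix();
c,s_=np.cos(np.radians(18.5)),np.sin(np.radians(18.5));R=np.array([[s_,0,c],[0,1,0],[-c,0,s_]])
s=st();print(s['q'].round(1),s['tool_rot'].round(3));to([.455,.199,.055],R);to([.475,.199,.055],R);"
```

```text
25.5 [0.4505 0.1984 0.0755] F [-0.62 -1.64 -0.39] w 0.0001
[ 12.7  22.4 108.7 -10.3  30.6 -68.9] [[ 0.331  0.009  0.943]
 [-0.018  1.    -0.004]
 [-0.943 -0.016  0.331]]
t [ 0.0208  0.001  -0.0026] dr [-0.004  0.015  0.018]
t [0.0275 0.0012 0.0163] dr [-0.004  0.015  0.018]
```

```bash
f(){ grep -E 'position|ft_force'; }
python3 -m crank '{"hand":[255,255,255],"translation":[[0.021,0.001,-0.003],[0.021,0.001,-0.003],[0.021,0.001,-0.003]],"dr":[[-0.004,0.015,0.018],[-0.004,0.015,0.018],[-0.004,0.015,0.018]]}' |f
python3 -m crank '{"hand":[255,255,255,255,255],"translation":[[0.002,0,0.006],[0.004,0,0.012],[0.006,0,0.019],[0.009,0,0.028],[0.012,0,0.038]],"dr":[[0,0,0],[0,0,0],[0,0,0],[0,0,0],[0,0,0]]}' |f
python3 -m crank '{"hand":[255,255,255,255,255],"translation":[[0.003,0,0.01],[0.006,0,0.02],[0.01,0,0.03],[0.013,0,0.04],[0.016,0,0.05]],"dr":[[0,0,0],[0,0,0],[0,0,0],[0,0,0],[0,0,0]]}' |f
python3 -c "
from h import *
s=st();print(s['q'].round(1))"
```

```text
position: [0.4555, 0.1982, 0.0549]
ft_force: [-0.4, 0.1, -0.7]
position: [0.4954, 0.1988, 0.0558]
ft_force: [-5.1, 3.3, 0.2]
position: [0.5474, 0.1989, 0.0563]
ft_force: [-5.8, 4.1, -1.1]
26.8 [0.5474 0.1989 0.0563] F [-5.83  4.09 -1.11] w -0.0001
[  9.8  30.5  96.2  -5.5  35.1 -76.2]
```

```bash
f(){ grep -E 'position|ft_force'; }
python3 -m crank '{"hand":[255,255,255,255,255],"translation":[[0.003,0,0.01],[0.006,0,0.019],[0.009,0,0.027],[0.012,0,0.035],[0.0135,0,0.042]],"dr":[[0,0,0],[0,0,0],[0,0,0],[0,0,0],[0,0,0]]}' |f
python3 -m crank '{"hand":[255,255],"translation":[[0.001,0,0.003],[0.0015,0,0.005]],"dr":[[0,0,0],[0,0,0]]}' |f
python3 -m crank '{"hand":[255,255],"translation":[[0.0006,0,0.002],[0.001,0,0.003]],"dr":[[0,0,0],[0,0,0]]}' |f
```

```text
position: [0.5913, 0.199, 0.0568]
ft_force: [-5.4, 3.5, -3.8]
position: [0.5952, 0.1989, 0.0567]
ft_force: [-13.6, 3.4, 2.6]
position: [0.5976, 0.199, 0.0566]
ft_force: [-15.9, 3.1, 6.0]
```

```bash
f(){ grep -E 'position|ft_force'; }
for i in 1; do python3 -m crank '{"hand":[255,255],"translation":[[0.0006,0,0.002],[0.001,0,0.003]],"dr":[[0,0,0],[0,0,0]]}' |f; done
python3 -m crank '{"hand":[255,255],"translation":[[0.0006,0,0.002],[0.001,0,0.003]],"dr":[[0,0,0],[0,0,0]]}' |f
python3 -m crank '{"hand":[255,255],"translation":[[0.0006,0,0.002],[0.0006,0,0.002]],"dr":[[0,0,0],[0,0,0]]}' |f
```

```text
position: [0.6022, 0.199, 0.0569]
ft_force: [-4.9, 3.2, -2.1]
position: [0.6058, 0.1989, 0.057]
ft_force: [-5.5, 3.4, -0.2]
position: [0.608, 0.1989, 0.0571]
ft_force: [-4.8, 3.5, -1.6]
```

```bash
f(){ grep -E 'position|ft_force'; }
python3 -m crank '{"hand":[255,255],"translation":[[0.0006,0,0.002],[0.0006,0,0.002]],"dr":[[0,0,0],[0,0,0]]}' |f
python3 -m crank '{"hand":[255,255],"translation":[[0.0006,0,0.002],[0.0006,0,0.002]],"dr":[[0,0,0],[0,0,0]]}' |f
python3 -c "
from h import *
st();im,d=snap('side');P=cloud('side',d);z=P[...,2]
for a,b in((.1,.3),(.1,.15),(.25,.31)):
  m=(z>.03)&(z<.078)&(P[...,0]>.44)&(P[...,0]<.63)&(P[...,1]>a)&(P[...,1]<b);p=P[m];print(len(p),np.percentile(p[:,0],[5,50,95]).round(4) if len(p) else '')"
```

```text
position: [0.6101, 0.1988, 0.0571]
ft_force: [-5.1, 3.4, -2.1]
position: [0.6107, 0.1989, 0.057]
ft_force: [-12.0, 3.0, 3.3]
28.7 [0.6107 0.1989 0.057 ] F [-12.02   2.97   3.32] w 0.0002
421 [0.6012 0.6174 0.6198]
0 
210 [0.6155 0.6166 0.6179]
```

```bash
f(){ grep -E 'position|ft_force'; }
python3 -m crank '{"hand":[255,255],"translation":[[0.0006,0,0.002],[0.0006,0,0.002]],"dr":[[0,0,0],[0,0,0]]}' |f
python3 -m crank '{"hand":[255,255],"translation":[[0.0006,0,0.002],[0.0006,0,0.002]],"dr":[[0,0,0],[0,0,0]]}' |f
python3 -m crank '{"hand":[255,255],"translation":[[0.0006,0,0.002],[0.0006,0,0.002]],"dr":[[0,0,0],[0,0,0]]}' |f
```

```text
position: [0.6109, 0.1989, 0.0569]
ft_force: [-23.0, 2.3, 8.7]
position: [0.6112, 0.199, 0.0568]
ft_force: [-32.7, 1.5, 16.7]
position: [0.6114, 0.199, 0.0567]
ft_force: [-43.0, -0.0, 23.8]
```

At the stop. Now I retreat slowly and check that it stays latched.

```bash
f(){ grep -E 'position|ft_force'; }
python3 -m crank '{"hand":[255,255,255,255,255],"translation":[[-0.003,0,-0.01],[-0.006,0,-0.02],[-0.012,0,-0.035],[-0.02,0,-0.06],[-0.03,0,-0.09]],"dr":[[0,0,0],[0,0,0],[0,0,0],[0,0,0],[0,0,0]]}' |f
python3 -m crank '{"hand":[255,255,255,255,255],"translation":[[-0.02,0,-0.03],[-0.05,0,-0.05],[-0.09,0,-0.07],[-0.12,0,-0.08],[-0.12,0,-0.08]],"dr":[[0,0,0],[0,0,0],[0,0,0],[0,0,0],[0,0,0]]}' |f
python3 - <<'E'
from h import *
st();im,d=snap('side');P=cloud('side',d);z=P[...,2]
m=(z>.03)&(z<.078)&(P[...,0]>.44)&(P[...,0]<.63)&(P[...,1]>.1)&(P[...,1]<.31);p=P[m];print(len(p),np.percentile(p[:,0],[5,50,95]).round(4))
im2,d2=snap('top');t=np.load('/tmp/top0.npz');s=np.load('/tmp/side0.npz')
a=cv2.resize(im,(800,500))
cv2.imwrite('pics/s10.png',cv2.resize(im[100:340,120:440],(800,600),interpolation=cv2.INTER_CUBIC))
for n,I,R in(('side0',s['im'],cloud('side',s['d'])),('side',im,P),('top0',t['im'],cloud('top',t['d'])),('top',im2,cloud('top',d2))):
    hsv=cv2.cvtColor(I,cv2.COLOR_BGR2HSV)
    for y in(-.083,-.183,-.282):
        m=(hsv[...,0]<18)&(hsv[...,1]>90)&(R[...,2]>.052)&(R[...,2]<.09)&(abs(R[...,1]-y)<.03)&(abs(R[...,0]-.612)<.04)
        if m.sum()>9: print(n,y,m.sum(),np.median(R[m],0).round(4))
E
```

```text
position: [0.5252, 0.1984, 0.0582]
ft_force: [0.6, 0.2, -0.5]
position: [0.4102, 0.1992, 0.1489]
ft_force: [1.0, 0.2, 0.3]
30.35 [0.4102 0.1992 0.1489] F [1.04 0.24 0.25] w -0.0001
661 [0.609 0.612 0.616]
side0 -0.083 85 [ 0.6093 -0.0782  0.0708]
side0 -0.183 77 [ 0.6115 -0.1777  0.0699]
side0 -0.282 65 [ 0.6115 -0.2773  0.0707]
side -0.183 72 [ 0.6096 -0.1795  0.0702]
side -0.282 66 [ 0.6116 -0.2784  0.0699]
top0 -0.083 83 [ 0.612  -0.084   0.0792]
top0 -0.183 88 [ 0.6116 -0.1832  0.0791]
top0 -0.282 93 [ 0.6136 -0.2816  0.0781]
top -0.183 88 [ 0.6126 -0.1834  0.0778]
top -0.282 93 [ 0.6139 -0.2823  0.0781]
```

View pics/s10.png

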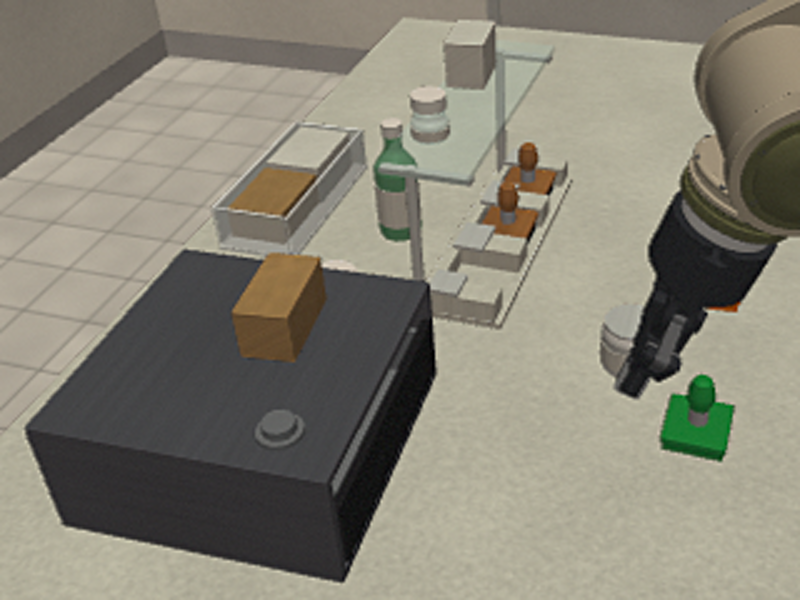

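The tray is shut and stays shut with the arm clear, and the two sound brushes have not moved (≤2 mm). I compare the tray front with the first picture and hand in.

```bash
python3 - <<'E'
from h import *
s=np.load('/tmp/side0.npz')
im,d=snap('side')
for D in(s['d'],d):
    P=cloud('side',D);z=P[...,2];m=(z>.03)&(z<.078)&(P[...,0]>.44)&(P[...,0]<.63)&(P[...,1]>.1)&(P[...,1]<.31);p=P[m];print(len(p),np.percentile(p[:,0],[5,50,95]).round(4))
st();print(env.close_job())
E
```

```text
661 [0.6091 0.6121 0.6159]
638 [0.609  0.612  0.6159]
30.5 [0.4112 0.1987 0.1455] F [-0.13  0.97 -0.08] w -0.0001
the job is handed in; nothing more can be done
None
```

I rocked all three handles left then right, from the left bay to the right. I put the worn brush in the drawer tray and pushed the tray shut, and the job was handed in at 30.5 s.

- **Handles:** The left one was worn: about 19 mm of play between hard stops, with only 1–2 N in between. The middle and right ones stiffened at roughly 3.5 N/mm, about 13 N each way, so both are sound.
- **Brush:** I pressed the release, and the tray came fully out. I slid the left brush out level and set it down until I felt the floor at about 5 N. After letting go, it stood upright in the open tray.
- **Last checks:** With the arm clear, the tray front was at the same place as at the start to within 0.1 mm. The two sound knobs moved 2 mm or less, and the force on the gripper was about zero. In the final picture nothing I could see had been knocked over.

**What went less smoothly:**
- Joint 6 came close to its limit while I slid the brush out, so the brush rose about 19 mm instead of staying level. It came out upright and nothing else moved.
- Joint 5 reached its lower limit near the tray, so I pushed with the tool about 19° from vertical.
- At the tray's end stop the push on the fingers reached about 43 N.
- I did not see the brush again after the tray closed; I only saw it standing before the push.

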